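# Put the kitchen ticket printer back in service after a roll change

## Task

A new roll has just been dropped into the kitchen's ticket printer: push its open cover down until it is fully shut, then press the front half of the black power rocker so that it tips fully over to on, then press the green feed key all the way down, keep it down for about a second, and let go. Press them in that order and only push or press with the fingertips: nothing needs to be gripped or lifted. Keep off the red cancel key, and do not shift the printer or disturb the glass, the red beaker and the spare roll standing around it.

Things in the scene. Friction and masses are not known exactly. Their poses are not given: they have to be found in the camera images.
- printer: Grey ticket printer, loose on rubber feet, about 1.7 kg, 210 mm deep (x), 150 mm wide (y). Origin: centre of its underside. x points from its front to its rear, y to the left seen from its front, z up. Flat front deck at z = 125 mm, x = -105 to -35 mm; on it at x = -70 (rocker) or -72 mm (keys): black rocker y = +48, green feed key y = 0, red cancel key y = -48 mm, each in a 2 mm high bezel.
- cover_hinge (a point): Hinge axis of the cover, along the printer's y, at the rear of its top: x = +98 mm, z = 128 mm in the printer's frame.
- cover_edge (a point): Middle of the front edge of the cover's outer (upper) face, 130 mm from the hinge axis along the cover, 14 mm above the axis when shut. The cover is a grey flat slab 133 x 146 x 14 mm with rounded edges; shut, its outer face lies level at 142 mm above the table.
- cover (a joint): Opening angle of the cover in rad: 0 fully shut (stop), larger = front edge swung up; it starts at 0.35 to 0.8. A friction hinge: the cover stays where it is left, and yields to 1 to 2 N pushing down near its front edge.
- rocker_front (a point): Pressing point on the raised front half of the rocker's top, 14 mm in front of its pivot line; moves with it. Rocker 34 mm long (printer x), 24 wide; its top is a shallow V. Pivot line in the printer's frame: x = -70, z = 130 mm. When on, the front half lies level at z = 130 mm and the rear half stands up to 5.5 mm higher, so press at the front end, clear of the rear half.
- rocker (a joint): Rocker angle in rad: 0 off (front half raised), 0.32 on (front half down, stop). Stiff: it stays wherever it is left and needs about 3 to 4 N on the front half all the way to its stop.
- feed_top (a point): Centre of the top face of the green feed key, 22 x 22 mm, 135 mm above the table when up.
- feed (a joint): Travel of the feed key in m: 0 up, 0.004 fully down (top 131 mm above the table); sprung, about 1.4 N to start and 4.5 N fully down; comes back when let go.
- cancel_top (a point): Centre of the top face of the red cancel key, the same size as the feed key. Not to be pressed.
- cancel (a joint): Travel of the cancel key in m, 0 up, 0.004 down; sprung like the feed key.
- tumbler: Clear drinking glass standing upright, 74 mm across the rim, 115 mm high. Origin: centre of its underside. Leave alone.
- beaker: Red plastic beaker standing upright, 84 mm across the rim, 105 mm high. Origin: centre of its underside. Leave alone.
- spare_roll: Spare white paper roll standing on end, 76 mm diameter, 80 mm high. Origin: centre of its underside. Leave alone.

How it is judged (in metres and radians):
On the way, in this order (a step that is already met when the one before it is completed fails the run):
1. the cover is pushed fully shut (value of joint cover below 0.03 rad), for 0.2 s.
2. the power rocker is tipped fully over to on (value of joint rocker above 0.27 rad), for 0.1 s.
3. the feed key is kept fully down for about a second (0.6 s at least) (value of joint feed above 0.003 m), for 0.6 s.
At the end, for the whole second after the job is handed in: The cover is shut (within 0.03 rad of its stop), the rocker is on (above 0.27 rad), feed and cancel keys are up (within 1 mm), and the printer, the glass, the beaker and the spare roll stand upright within 20 mm of where they began (value of joint cover below 0.03 rad and value of joint rocker above 0.27 rad and value of joint each of feed, cancel below 0.001 m and distance of each of printer, tumbler, beaker, spare_roll from where it was at the start of the episode below 0.02 m and angle between printer's own z axis and vertical below 0.05 rad and linear speed of printer below 0.02 m/s and angle between each of tumbler, beaker, spare_roll's own z axis and vertical below 0.1 rad); the robot touches nothing.
It fails at once if the power is switched on while the cover is open (value of joint rocker above 0.2 rad and value of joint cover above 0.08 rad).
It fails at once if the feed key is pressed while the cover is open or the power is off (value of joint feed above 0.002 m and (value of joint cover above 0.08 rad or value of joint rocker below 0.16 rad)).
It fails at once if the red cancel key is pressed (value of joint cancel above 0.002 m).
It fails at once if the printer is shifted, lifted or tipped (distance of printer from where it was at the start of the episode above 0.03 m or angle between printer's own z axis and vertical above 0.12 rad).
It fails at once if the glass, beaker or spare roll is pushed away, lifted or tipped (distance of any of tumbler, beaker, spare_roll from where it was at the start of the episode above 0.03 m or angle between any of tumbler, beaker, spare_roll's own z axis and vertical above 0.35 rad).
It also fails if it takes over 43 s, if anything falls off the work surface, if the arm or the gripper's body presses on something with over 40 N, if the wrist force passes 120 N, or if a joint passes its speed limit or range.

## Robot

A 7-joint arm with a two-finger parallel gripper is mounted at the origin on the work surface. World frame = base frame: x ahead of the robot, y to its left, z up, the work surface at z = 0. Lengths are in m, angles in degrees, forces in N, time in s.
With the tool pointing down it reaches from about 0.4 to 0.925 m from the base axis. Payload 5.6 kg.
Tool frame: the origin (TCP) lies midway between the tips of the shut fingers; the grasp point (between the pads) lies arm.tcp_to_grasp behind it (arm.tcp_to_grasp is the distance from the TCP to the grasp point, in m); z points along the fingers, y is the line along which they close (so a half turn about z gives the same grasp; the last joint's range is limited). The gripper opens to 85 mm and grips with 20 to 120 N. Pads are 22 mm wide; open, the fingers measure 114 mm over their backs; the gripper's body (76 mm by 85 mm) begins 54 mm behind the grasp point. The pads swing forward as they close: fully open they stand 13 mm farther back than shut.
Start: joints at [-76.203, 26.786, -0.665, 91.828, 0.344, 61.387, -3.226], TCP at [0.182, 0.624, 0.231] pointing down, gripper open.
Joint ranges: [-144.91, 144.91], [-17.63, 115.5], [-89.93, 88.59], [15.96, 139.68], [-74.01, 254.01], [8.47, 105.57], [-167.45, 167.45]. Speed limits (degrees/s): [147.25, 147.25, 180, 180, 180, 180, 180].

## Interface

Orientations are given as a 3x3 rotation matrix whose columns are the frame's x, y, z axes.
In Python, from bench import arm, capture, camera_params gives the robot as it stands.
- The arm moves only by the shell command python3 -m handwheel 'ROWS' [FORCE]. ROWS is JSON, a list of rows, each a list of 3 entries, a list of its own where there are three numbers: the opening, from -1 (shut) to 1 (fully open), then the shift along the tool's x, y, z each as a share of 0.1 m, from -1 to 1, then the turn about the tool's z as a share of 0.5 rad, from -1 to 1. In form: [[jaw, [x, y, z], twist], ...]. A call has 1 to 20 rows; each row is the pose to reach, as a shift and turn from the pose commanded when the call began, along the tool's axes at that moment; what a row does not reach only later rows make up. A row lasts 1/12 s, in which the tool goes at most 41.7 mm and 7.16 degrees, less where a joint would pass 70% of its speed; a pose out of reach is approached as far as the arm can. A call with a number of a shift or a turn outside -1 to 1 is refused whole. A call with a gripper value outside its range is refused whole. The fingers move at their own pace and stop on an object; FORCE is the grip in N (left out, the last holds). Time passes only in rows, so rows that repeat a pose let the fingers close. It gives the time, the measured TCP pose, the force, the opening and the grip force at its end, in the units of the state.
- arm.observe(): the state, without advancing time (a new reading comes with each control period).
- capture(name): name is "side" or "top" or "wrist"; returns the picture (420x560x3 uint8, red, green, blue); there is no depth.
- camera_params(name): a dict with "vfov" (degrees; the focal length in pixels is half the picture's height over the tangent of half this angle, whatever the lens; pixels are square), "cx", "cy" (the principal point, pixels), "position" and "attitude" of the camera in the world. Camera axes: x right, y up, looking along -z (the intrinsics and any distortion apply to the point x, -y, -z); pixel columns grow to the right and rows downward; lengths in m; the calibration is good to about 2 mm. A picture is of the moment at which its call begins: read the wrist's pose just before it. camera_params takes no time and is no camera call; for the wrist camera it gives the pose at the moment of the call.
- arm.sign_off(): hands the job in; it is judged then, once.
The state is a dict: "t": time; "q": joint angles; "qd": joint speeds; "joint_efforts": joint torques, N m; "tcp_pos": TCP position; "tcp_rot": TCP orientation; "force": force on the tool from outside, world axes, zero at the start; "moment": the same for the moment, N m; "grip_width": opening from 0.0 (shut) to 1.0 (fully open); "grasp_force": force on a finger pad.
Only numpy, scipy, OpenCV 4.12 (cv2) and the standard library are available. Lean on these libraries where they do the work, as an engineer would, in place of code of your own. Each camera call takes 0.05 s, during which the arm holds its last target. There are 200 camera calls.

## Working session

There is one attempt and no reset: what is moved stays moved. The work goes in short steps, Python scripts to look and compute and a shell command to move; the robot and the scene stay as the last step left them, time stands still between calls to the robot, and variables do not carry over. Pictures are saved under pics/ and viewed, at most 10 in all, crops included, and the job is handed in when it is done.

```bash
mkdir -p pics; ls; python3 - <<'E'
from bench import arm,capture,camera_params
import cv2
s=arm.observe();print({k:s[k] for k in('t','tcp_pos','tcp_rot','force','grip_width')},arm.tcp_to_grasp)
for n in('side','top'):
    print(n,camera_params(n));cv2.imwrite(f'pics/{n}0.png',capture(n)[:,:,::-1])
E
```

```text
pics
{'t': 0.0, 'tcp_pos': array([0.18191055, 0.62343327, 0.23033236]), 'tcp_rot': array([[-9.59982675e-01,  2.80059138e-01, -3.77920887e-04],
       [ 2.80059361e-01,  9.59981048e-01, -1.77242884e-03],
       [-1.33588004e-04, -1.80734126e-03, -9.99998358e-01]]), 'force': array([0.24925608, 0.2367752 , 0.25202239]), 'grip_width': 1.0031758556594574} 0.0187
side {'vfov': 43.08071563546436, 'cx': 286.31852383888827, 'cy': 210.81549732520514, 'position': array([ 0.32301748, -0.66407819,  0.86778655]), 'attitude': array([[ 0.96395474,  0.17332691, -0.2018639 ],
       [-0.26556543,  0.67330838, -0.69002234],
       [ 0.01631721,  0.71875838,  0.69506844]])}
top {'vfov': 48.17584805922488, 'cx': 291.1608482901445, 'cy': 215.02914386018267, 'position': array([0.35722792, 0.08373515, 1.00927142]), 'attitude': array([[ 0.11105949,  0.96608117, -0.23313722],
       [-0.99378489,  0.1097452 , -0.01864343],
       [ 0.00757463,  0.23375877,  0.97226512]])}
```

View pics/side0.png

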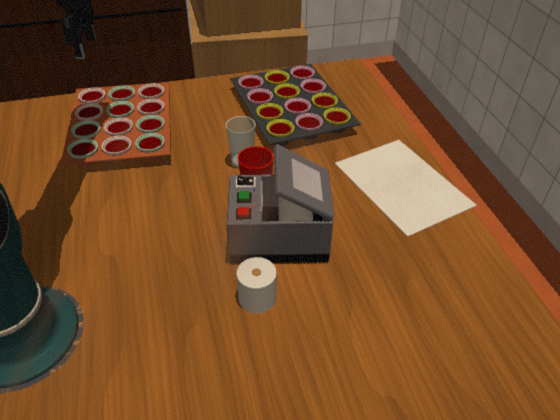

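View pics/top0.png

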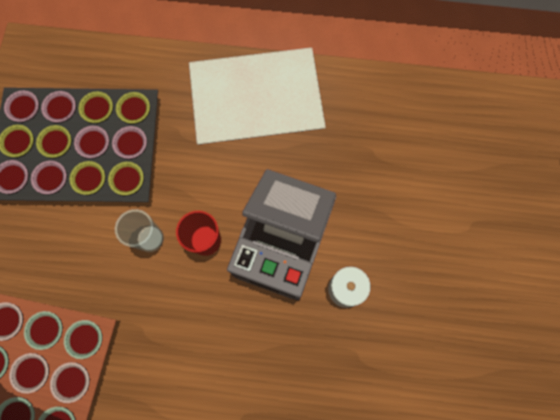

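The side view shows the rocker at about (245,182), feed (244,197), cancel (243,213). The cover is open, with its front edge near (277,150)-(285,183). In the top view the rocker is at (245,257), feed (270,267), cancel (293,276), and the cover's front edge runs about (246,208)-(320,237). The beaker is left of the rocker and the roll is right of the front.

```bash
cat > h.py <<'E'
import numpy as np, cv2
from bench import arm,capture,camera_params
def ray(p,uv):
    f=210/np.tan(np.radians(p['vfov']/2))
    d=np.array([(uv[0]-p['cx'])/f,-(uv[1]-p['cy'])/f,-1.])
    d=p['attitude']@d; return np.array(p['position']),d/np.linalg.norm(d)
def tri(pa,a,pb,b):
    o,d=ray(pa,a);q,e=ray(pb,b)
    s=np.linalg.lstsq(np.c_[d,-e],q-o,rcond=None)[0]
    x,y=o+s[0]*d,q+s[1]*e; return (x+y)/2,np.linalg.norm(x-y)
def plane(p,uv,z):
    o,d=ray(p,uv);return o+d*(z-o[2])/d[2]
def blob(im,col,box):   # im RGB, box u0,v0,u1,v1
    u0,v0,u1,v1=box;h=cv2.cvtColor(im,cv2.COLOR_RGB2HSV)[v0:v1,u0:u1]
    H,S,V=[h[...,i].astype(int) for i in range(3)]
    m=((H>45)&(H<85) if col=='g' else (H<7)|(H>173))&(S>140)&(V>60)
    n,l,st,c=cv2.connectedComponentsWithStats(m.astype(np.uint8))
    i=1+np.argmax(st[1:,4]); return c[i]+[u0,v0],st[i,4]
E
python3 - <<'E'
from h import *
S,T=[cv2.imread(f'pics/{n}0.png')[:,:,::-1].copy() for n in('side','top')]
ps,pt=camera_params('side'),camera_params('top')
r={}
for c,bs,bt in(('g',(225,170,265,230),(255,250,285,285)),('r',(230,200,260,225),(280,260,308,292))):
    a,na=blob(S,c,bs);b,nb=blob(T,c,bt);x,e=tri(ps,a,pt,b);r[c]=x
    print(c,a,na,b,nb,x.round(4),'gap',e.round(4),plane(ps,a,.135).round(4),plane(pt,b,.135).round(4))
d=r['g']-r['r'];print('spacing',np.linalg.norm(d),'yaw(y axis)',np.degrees(np.arctan2(d[1],d[0]))-90)
big=np.hstack([cv2.resize(S[135:275,220:345],None,fx=4,fy=4,interpolation=2)[:560,:400],cv2.resize(T[165:305,225:325],None,fx=4,fy=4,interpolation=2)])
cv2.imwrite('pics/crop0.png',big[:,:,::-1])
E
```

```text
g [243.34328358 194.86567164] 67 [266.5 261.5] 2 [0.469  0.1369 0.1293] gap 0.0091 [0.4633 0.1304 0.135 ] [0.4729 0.1364 0.135 ]
r [242.57983193 211.71428571] 119 [292.71764706 275.56470588] 170 [0.4522 0.0848 0.1327] gap 0.0006 [0.4515 0.0825 0.135 ] [0.4523 0.0848 0.135 ]
spacing 0.054882452416674776 yaw(y axis) -17.86354692800579
```

View pics/crop0.png

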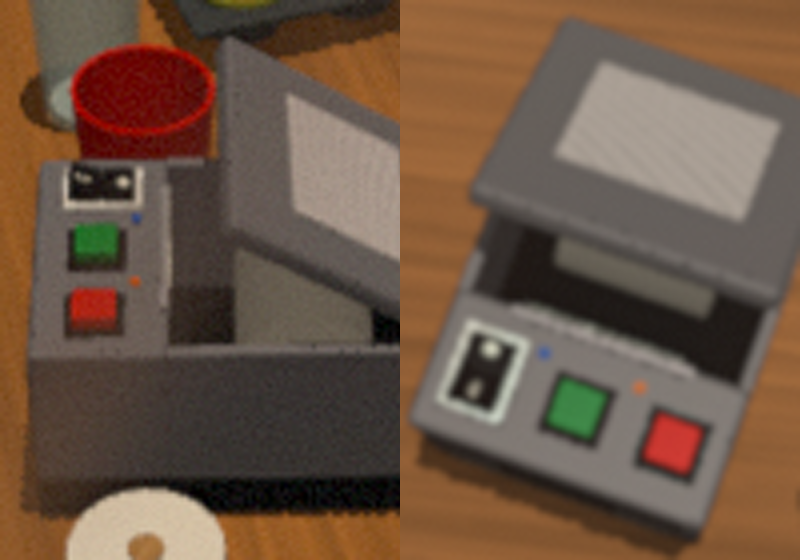

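The crop shows the pixel centres: top view green (269.3,266.5), red (293.5,275.8), rocker (245.8,257.8). The cover's front corners are at top (243.5,211)/(320,239) and side (277,145)/(278,192).

```bash
sed -i 's/S>140)&(V>60/S>(90 if col=="g" else 140))\&(V>50/' h.py; python3 - <<'E'
from h import *
S,T=[cv2.imread(f'pics/{n}0.png')[:,:,::-1].copy() for n in('side','top')]
ps,pt=camera_params('side'),camera_params('top')
r={}
for c,bs,bt in(('g',(225,185,265,203),(255,250,285,285)),('r',(230,203,260,225),(280,260,308,292))):
    a,na=blob(S,c,bs);b,nb=blob(T,c,bt);x,e=tri(ps,a,pt,b);r[c]=x
    print(c,a,na,b,nb,x.round(4),'gap',e.round(4),plane(ps,a,.135).round(4),plane(pt,b,.135).round(4))
k=tri(ps,(245.75,181.25),pt,(245.75,257.75));print('rocker',k)
for n,a,b in(('L',(277,145),(243.5,212)),('R',(278,192),(320.5,239.5))):print('cover',n,tri(ps,a,pt,b))
d=k[0]-r['r'];d[2]=0;print('rocker-red',np.linalg.norm(d),np.degrees(np.arctan2(d[1],d[0]))-90)
d/=np.linalg.norm(d);X=np.array([d[1],-d[0],0])
g=(plane(pt,blob(T,'g',(255,250,285,285))[0],.135)+(plane(pt,blob(T,'r',(280,260,308,292))[0],.135)+plane(pt,(245.75,257.75),.132))/2)/2
O=g+.072*X;O[2]=0
for n,p in(('origin',(0,0,0)),('feed',(-.072,0,.135)),('rockfront',(-.084,.048,.134)),('edge shut',(-.032,0,.142)),('hinge',(.098,0,.128))):print(n,(O+p[0]*X+p[1]*d+[0,0,p[2]]).round(4))
for n,z,uv in(('beaker rim',.105,(197,232)),('roll top',.08,(351,287)),('glass rim',.115,(134,228))):print(n,plane(pt,uv,z).round(3))
for n,a,b in(('L',(277,145),(243.5,212)),('R',(278,192),(320.5,239.5))):
    v=tri(ps,a,pt,b)[0]-O;print(n,'in printer',v@X,v@d,v[2])
s=arm.observe();print('X',X,'tool yaw x',np.degrees(np.arctan2(*s['tcp_rot'][1::-1,0])))
E
```

```text
g [243.43877551 194.86734694] 98 [268.70440252 266.76100629] 159 [0.4636 0.1311 0.1343] gap 0.0 [0.4635 0.1304 0.135 ] [0.4636 0.1311 0.135 ]
r [242.57983193 211.71428571] 119 [292.71764706 275.56470588] 170 [0.4522 0.0848 0.1327] gap 0.0006 [0.4515 0.0825 0.135 ] [0.4523 0.0848 0.135 ]
rocker (array([0.47716319, 0.17630502, 0.12998515]), np.float64(0.0018985976686938125))
cover L (array([0.54663015, 0.18286191, 0.20741988]), np.float64(0.0022295494918477166))
cover R (array([0.51252123, 0.04362418, 0.20740339]), np.float64(0.0013086672628357127))
rocker-red 0.09483078987868447 -15.244064162038669
origin [0.5333 0.1118 0.    ]
feed [0.4638 0.1308 0.135 ]
rockfront [0.4649 0.1802 0.134 ]
edge shut [0.5024 0.1203 0.142 ]
hinge [0.6279 0.0861 0.128 ]
beaker rim [0.519 0.281 0.105]
roll top [ 0.449 -0.031  0.08 ]
glass rim [0.512 0.401 0.115]
L in printer -0.005819649186305952 0.0720221117606649 0.20741988241086529
R in printer -0.0021184740354624233 -0.07128477270037643 0.20740338524434743
X [ 0.96481457 -0.26293126  0.        ] tool yaw x 163.73537495542183
```

```bash
python3 -m handwheel '[[-1,[0,0,-0.5],0],[-1,[-0.3,-0.24,-0.5],0],[-1,[-0.6,-0.48,-0.5],0],[-1,[-1,-0.8,-0.5],0],[-1,[-1,-0.8,-0.5],0],[-1,[-1,-0.8,-0.5],0]]' 30
python3 -m handwheel '[[-1,[-0.3,-0.24,0],0],[-1,[-0.6,-0.48,0],0],[-1,[-1,-0.8,0],0],[-1,[-1,-0.8,0],0]]'
python3 -m handwheel '[[-1,[-0.3,-0.24,0],0],[-1,[-0.6,-0.48,0],0],[-1,[-1,-0.8,0],0],[-1,[-1,-0.8,0],0]]'
python3 -m handwheel '[[-1,[-0.3,-0.24,0],0],[-1,[-0.6,-0.48,0],0],[-1,[-1,-0.8,0],0],[-1,[-1,-0.8,0],0]]'
```

```text
t: 0.6
tcp_pos: [0.259, 0.5159, 0.2815]
tcp_rot: [[-0.958, 0.286, 0.001], [0.286, 0.958, -0.001], [-0.002, -0.001, -1.0]]
force: [-0.1, 0.6, 1.0]
grip_width: 0.147
grasp_force: 0.0
t: 0.93
tcp_pos: [0.3329, 0.4097, 0.2811]
tcp_rot: [[-0.958, 0.286, 0.001], [0.286, 0.958, -0.003], [-0.002, -0.002, -1.0]]
force: [-0.2, -0.3, -0.0]
grip_width: -0.001
grasp_force: 0.0
t: 1.27
tcp_pos: [0.4063, 0.3048, 0.2813]
tcp_rot: [[-0.958, 0.287, 0.002], [0.287, 0.958, -0.002], [-0.002, -0.002, -1.0]]
force: [1.2, -0.8, -0.7]
grip_width: -0.001
grasp_force: 0.0
t: 1.6
tcp_pos: [0.4798, 0.1996, 0.2814]
tcp_rot: [[-0.958, 0.287, 0.002], [0.287, 0.958, -0.002], [-0.003, -0.002, -1.0]]
force: [-0.5, -0.4, -0.5]
grip_width: -0.0
grasp_force: 0.0
```

```bash
cat >> h.py <<'E'
O=np.array([.5333,.1118,0]);X=np.array([.96481,-.26293,0]);Y=np.array([.26293,.96481,0])
def go(px,py,z):   # shift in tool axes, units 0.1 m
    s=arm.observe();t=O+px*X+py*Y+[0,0,z]
    print('t',round(s['t'],2),'tcp',s['tcp_pos'].round(4),'F',s['force'].round(2),'grip',round(s['grip_width'],2),'shift',(s['tcp_rot'].T@(t-s['tcp_pos'])*10).round(3))
E
python3 -c "
from h import *
go(.010,0,.225)"
```

```text
t 1.6 tcp [0.4798 0.1996 0.2814] F [-0.47 -0.38 -0.49] grip -0.0 shift [-0.863 -0.684  0.568]
```

```bash
python3 -m handwheel '[[-1,[-0.4,-0.34,0],0],[-1,[-0.86,-0.68,0],0],[-1,[-0.86,-0.68,0],0],[-1,[-0.86,-0.68,0.2],0],[-1,[-0.86,-0.68,0.4],0],[-1,[-0.86,-0.68,0.56],0],[-1,[-0.86,-0.68,0.56],0]]'
python3 -m handwheel '[[-1,[0,0,0.08],0],[-1,[0,0,0.16],0],[-1,[0.01,0,0.24],0],[-1,[0.02,0,0.32],0],[-1,[0.03,0,0.4],0],[-1,[0.04,0,0.48],0],[-1,[0.05,0,0.54],0],[-1,[0.05,0,0.6],0],[-1,[0.05,0,0.6],0]]'
python3 -c "
from h import *
go(.005,0,.142)
cv2.imwrite('pics/side1.png',capture('side')[110:260,190:390,::-1].repeat(3,0).repeat(3,1))"
```

```text
t: 2.18
tcp_pos: [0.5379, 0.1163, 0.2217]
tcp_rot: [[-0.96, 0.279, -0.006], [0.279, 0.96, -0.002], [0.006, -0.004, -1.0]]
force: [-0.8, 0.6, -0.6]
grip_width: 0.002
grasp_force: 0.0
t: 2.93
tcp_pos: [0.5344, 0.1166, 0.164]
tcp_rot: [[-0.96, 0.28, -0.002], [0.28, 0.96, -0.001], [0.002, -0.001, -1.0]]
force: [0.3, 0.2, 0.1]
grip_width: -0.001
grasp_force: 0.0
t 2.93 tcp [0.5344 0.1166 0.164 ] F [0.33 0.17 0.08] grip -0.0 shift [-0.053 -0.049  0.22 ]
```

View pics/side1.png

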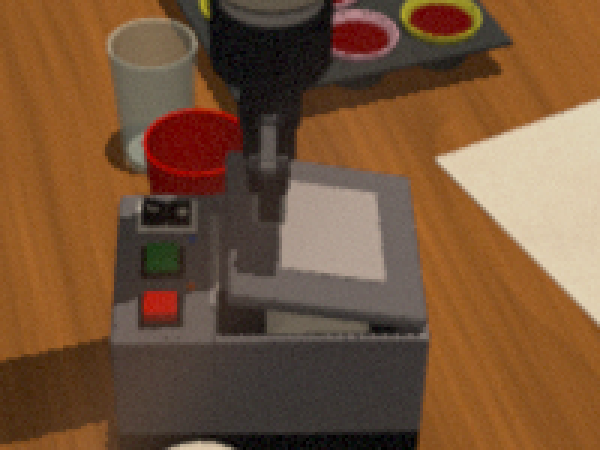

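The cover is following the fingertip down: its front edge is at crop (230,295) and it is nearly shut. I continue downward.

```bash
python3 -m handwheel '[[-1,[0,0,0.06],0],[-1,[0,0,0.12],0],[-1,[0,0,0.17],0],[-1,[0,0,0.2],0],[-1,[0,0,0.22],0],[-1,[0,0,0.23],0],[-1,[0,0,0.23],0]]'
```

```text
t: 3.57
tcp_pos: [0.5351, 0.1167, 0.1423]
tcp_rot: [[-0.96, 0.28, -0.0], [0.28, 0.96, -0.0], [-0.0, -0.0, -1.0]]
force: [0.9, -0.0, -0.3]
grip_width: 0.0
grasp_force: 0.0
```

```bash
python3 -m handwheel '[[-1,[0,0,0.02],0],[-1,[0,0,0.04],0],[-1,[0,0,0.04],0]]'
python3 -m handwheel '[[-1,[0,0,0.02],0],[-1,[0,0,0.04],0],[-1,[0,0,0.04],0]]'
```

```text
t: 3.82
tcp_pos: [0.5355, 0.1169, 0.1417]
tcp_rot: [[-0.96, 0.28, 0.0], [0.28, 0.96, 0.002], [-0.0, 0.002, -1.0]]
force: [-9.5, -1.6, 26.4]
grip_width: 0.0
grasp_force: 13.2
t: 4.07
tcp_pos: [0.5357, 0.117, 0.1412]
tcp_rot: [[-0.96, 0.28, 0.001], [0.28, 0.96, 0.003], [0.0, 0.003, -1.0]]
force: [-19.5, -3.4, 53.5]
grip_width: -0.001
grasp_force: 27.1
```

Hard stop reached at 142 mm. I'll lift off, back off over the deck and look from above.

```bash
python3 -m handwheel '[[-1,[0,0,-0.06],0],[-1,[0,0,-0.1],0],[-1,[0,0,-0.4],0],[-1,[0,0,-0.8],0],[-1,[0,-0.3,-0.8],0],[-1,[-0.4,-0.6,-0.8],0],[-1,[-0.8,-0.8,-0.8],0],[-1,[-0.8,-0.8,-0.8],0]]'
python3 - <<'E'
from h import *
S=capture('side');T=capture('top')
ps,pt=camera_params('side'),camera_params('top')
r={}
for c,bs,bt in(('g',(225,185,265,203),(255,250,285,285)),('r',(230,203,260,225),(280,260,308,292))):
    a,na=blob(S,c,bs);b,nb=blob(T,c,bt);print(c,a,na,b,nb,tri(ps,a,pt,b),plane(pt,b,.135))
big=np.hstack([cv2.resize(S[135:275,220:345],None,fx=4,fy=4,interpolation=2)[:560,:400],cv2.resize(T[165:305,225:325],None,fx=4,fy=4,interpolation=2)])
cv2.imwrite('pics/crop2.png',big[:,:,::-1])
go(-.088,.048,.150)
E
```

```text
t: 4.73
tcp_pos: [0.5928, 0.0115, 0.2151]
tcp_rot: [[-0.958, 0.286, 0.004], [0.286, 0.958, -0.003], [-0.005, -0.002, -1.0]]
force: [0.1, 0.5, 1.1]
grip_width: -0.001
grasp_force: 0.0
g [243.31958763 194.84536082] 97 [268.69811321 266.72327044] 159 (array([0.46354753, 0.13114433, 0.13439752]), np.float64(0.00031745017915223644)) [0.46363374 0.13110205 0.135     ]
r [242.83673469 212.20408163] 98 [292.77160494 275.61111111] 162 (array([0.45248459, 0.0846913 , 0.1313536 ]), np.float64(0.00027536395481925045)) [0.45222656 0.08467838 0.135     ]
t 4.83 tcp [0.5909 0.0144 0.214 ] F [ 0.17  1.09 -1.04] grip -0.0 shift [1.721 1.23  0.635]
```

View pics/crop2.png

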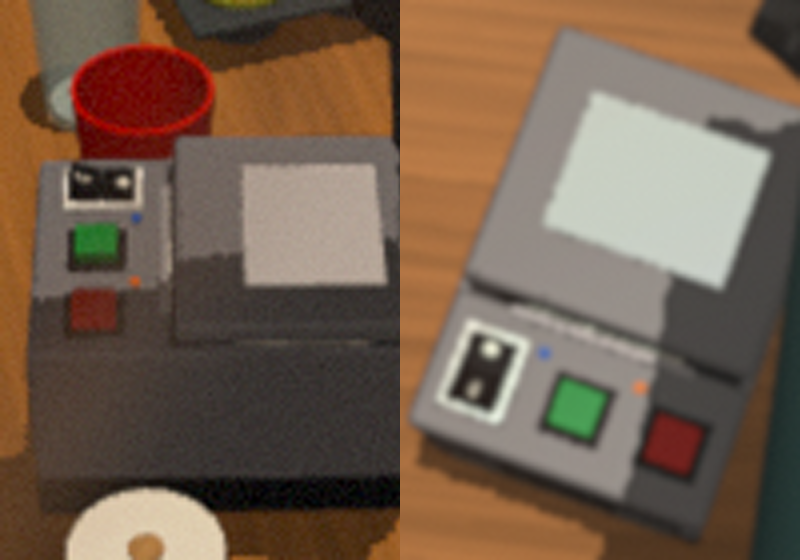

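The cover is shut and level, and the printer has not moved. Next the rocker front.

```bash
python3 -m handwheel '[[-1,[0.3,0.2,0],0],[-1,[0.6,0.4,0],0],[-1,[0.86,0.61,0],0],[-1,[0.86,0.61,0],0]]'
python3 -m handwheel '[[-1,[0.3,0.2,0],0],[-1,[0.6,0.4,0],0],[-1,[0.86,0.62,0],0],[-1,[0.86,0.62,0],0],[-1,[0.86,0.62,0],0]]'
python3 -c "
from h import *
go(-.088,.048,.150)"
```

```text
t: 5.17
tcp_pos: [0.5191, 0.1079, 0.2134]
tcp_rot: [[-0.963, 0.27, -0.005], [0.27, 0.963, 0.003], [0.005, 0.002, -1.0]]
force: [0.2, -0.3, -0.0]
grip_width: -0.005
grasp_force: 0.0
t: 5.58
tcp_pos: [0.4569, 0.1865, 0.2141]
tcp_rot: [[-0.962, 0.274, -0.001], [0.274, 0.962, 0.001], [0.001, 0.0, -1.0]]
force: [0.6, -0.8, 0.2]
grip_width: 0.002
grasp_force: 0.0
t 5.58 tcp [0.4569 0.1865 0.2141] F [ 0.59 -0.81  0.19] grip 0.0 shift [-0.055 -0.04   0.641]
```

```bash
python3 -m handwheel '[[-1,[-0.05,-0.04,0.2],0],[-1,[-0.05,-0.04,0.4],0],[-1,[-0.05,-0.04,0.6],0],[-1,[-0.05,-0.04,0.64],0],[-1,[-0.05,-0.04,0.64],0]]'
python3 -c "
from h import *
go(-.088,.048,.131)"
```

```text
t: 6.0
tcp_pos: [0.4618, 0.1775, 0.1491]
tcp_rot: [[-0.96, 0.281, -0.003], [0.281, 0.96, -0.002], [0.002, -0.003, -1.0]]
force: [-0.9, 0.4, 0.0]
grip_width: -0.0
grasp_force: 0.0
t 6.0 tcp [0.4618 0.1775 0.1491] F [-0.89  0.39  0.02] grip -0.0 shift [0.018 0.034 0.181]
```

```bash
python3 -m handwheel '[[-1,[0.02,0.03,0],0],[-1,[0.02,0.03,0.05],0],[-1,[0.02,0.03,0.1],0],[-1,[0.02,0.03,0.13],0],[-1,[0.02,0.03,0.16],0],[-1,[0.02,0.03,0.18],0],[-1,[0.02,0.03,0.18],0]]'
python3 -m handwheel '[[-1,[0,0,0.01],0],[-1,[0,0,0.02],0],[-1,[0,0,0.02],0]]'
```

```text
t: 6.58
tcp_pos: [0.4611, 0.1822, 0.1321]
tcp_rot: [[-0.96, 0.28, -0.001], [0.28, 0.96, 0.0], [0.001, -0.0, -1.0]]
force: [0.3, 0.8, 0.4]
grip_width: 0.001
grasp_force: 0.3
t: 6.83
tcp_pos: [0.4613, 0.1821, 0.1302]
tcp_rot: [[-0.96, 0.28, -0.0], [0.28, 0.96, 0.0], [0.0, 0.0, -1.0]]
force: [-1.6, 0.2, 2.0]
grip_width: -0.002
grasp_force: 0.7
```

```bash
python3 -m handwheel '[[-1,[0,0,0.01],0],[-1,[0,0,0.02],0],[-1,[0,0,0.02],0],[-1,[0,0,0.02],0]]'
```

```text
t: 7.17
tcp_pos: [0.4615, 0.1822, 0.1298]
tcp_rot: [[-0.96, 0.28, -0.0], [0.28, 0.96, 0.001], [0.0, 0.001, -1.0]]
force: [-6.5, -2.3, 16.6]
grip_width: 0.0
grasp_force: 8.5
```

```bash
python3 -m handwheel '[[-1,[0,0,-0.05],0],[-1,[0,0,-0.3],0],[-1,[0,0,-0.6],0],[-1,[0,0,-0.9],0],[-1,[0,0.3,-0.9],0],[-1,[0,0.6,-0.9],0],[-1,[0,1,-0.9],0],[-1,[0,1,-0.9],0]]'
python3 - <<'E'
from h import *
S=capture('side');T=capture('top')
pt=camera_params('top');b,n=blob(T,'g',(255,250,285,285));print(b,n,plane(pt,b,.135))
big=np.hstack([cv2.resize(S[135:275,220:345],None,fx=4,fy=4,interpolation=2)[:560,:400],cv2.resize(T[165:305,225:325],None,fx=4,fy=4,interpolation=2)])
cv2.imwrite('pics/crop3.png',big[:,:,::-1])
go(-.072,0,.200)
E
```

```text
t: 7.83
tcp_pos: [0.4903, 0.2859, 0.2184]
tcp_rot: [[-0.962, 0.273, 0.003], [0.273, 0.962, 0.004], [-0.002, 0.005, -1.0]]
force: [-0.2, 0.8, 0.2]
grip_width: 0.003
grasp_force: 0.0
[268.61783439 266.77707006] 157 [0.46351723 0.13123844 0.135     ]
t 7.93 tcp [0.4895 0.2792 0.2177] F [-0.72 -0.26 -0.13] grip -0.0 shift [-0.165 -1.498  0.177]
```

View pics/crop3.png

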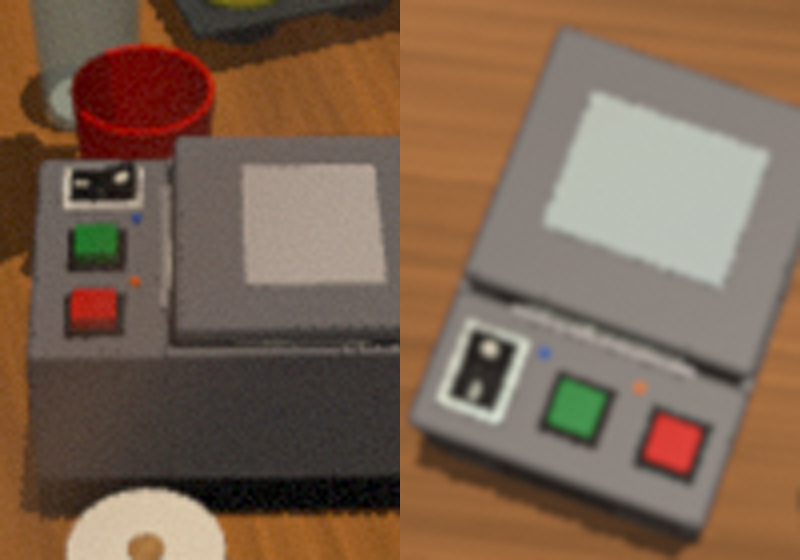

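The rocker now lies front-down with its rear half raised, and nothing else has moved. On to the feed key.

```bash
python3 -m handwheel '[[-1,[-0.1,-0.3,0],0],[-1,[-0.16,-0.6,0],0],[-1,[-0.16,-1,0],0],[-1,[-0.16,-1,0],0]]'
python3 -m handwheel '[[-1,[0,-0.25,0],0],[-1,[0,-0.5,0],0],[-1,[0,-0.5,0.2],0],[-1,[0,-0.5,0.4],0],[-1,[0,-0.5,0.6],0],[-1,[0,-0.5,0.65],0],[-1,[0,-0.5,0.65],0]]'
python3 -c "
from h import *
go(-.072,0,.131)"
```

```text
t: 8.27
tcp_pos: [0.4753, 0.1682, 0.2178]
tcp_rot: [[-0.957, 0.29, -0.003], [0.29, 0.957, -0.004], [0.001, -0.005, -1.0]]
force: [0.3, -0.2, 0.1]
grip_width: 0.001
grasp_force: 0.0
t: 8.85
tcp_pos: [0.4617, 0.1282, 0.1521]
tcp_rot: [[-0.96, 0.282, -0.003], [0.282, 0.96, -0.002], [0.002, -0.002, -1.0]]
force: [-0.5, -0.6, 0.2]
grip_width: 0.002
grasp_force: 0.0
t 8.85 tcp [0.4617 0.1282 0.1521] F [-0.51 -0.57  0.21] grip 0.0 shift [-0.014  0.031  0.211]
```

```bash
python3 -m handwheel '[[-1,[-0.01,0.03,0],0],[-1,[-0.01,0.03,0.06],0],[-1,[-0.01,0.03,0.12],0],[-1,[-0.01,0.03,0.15],0],[-1,[-0.01,0.03,0.18],0],[-1,[-0.01,0.03,0.2],0],[-1,[-0.01,0.03,0.21],0],[-1,[-0.01,0.03,0.21],0]]'
```

```text
t: 9.52
tcp_pos: [0.4646, 0.1322, 0.1323]
tcp_rot: [[-0.96, 0.28, -0.0], [0.28, 0.96, 0.0], [0.0, -0.0, -1.0]]
force: [-1.7, 0.5, 2.9]
grip_width: -0.001
grasp_force: 1.7
```

```bash
python3 -m handwheel '[[-1,[0,0,0.01],0],[-1,[0,0,0.02],0],[-1,[0,0,0.025],0],[-1,[0,0,0.025],0]]'
```

```text
t: 9.85
tcp_pos: [0.4647, 0.1323, 0.1309]
tcp_rot: [[-0.96, 0.28, -0.0], [0.28, 0.96, 0.001], [0.0, 0.001, -1.0]]
force: [-4.6, -0.9, 14.3]
grip_width: -0.003
grasp_force: 6.6
```

On its stop (131 mm, 14 N). I'll hold for a second, then release and lift away.

```bash
python3 -m handwheel '[[-1,[0,0,0],0],[-1,[0,0,0],0],[-1,[0,0,0],0],[-1,[0,0,0],0],[-1,[0,0,0],0],[-1,[0,0,0],0],[-1,[0,0,0],0],[-1,[0,0,0],0],[-1,[0,0,0],0],[-1,[0,0,0],0],[-1,[0,0,0],0],[-1,[0,0,0],0]]'
python3 -m handwheel '[[-1,[0,0,-0.05],0],[-1,[0,0,-0.1],0],[-1,[0,0,-0.3],0],[-1,[0,0,-0.6],0],[-1,[0,0,-0.95],0],[-1,[0,0.4,-0.95],0],[-1,[0,0.7,-0.95],0],[-1,[0,1,-0.95],0],[-1,[0,1,-0.95],0]]'
python3 -m handwheel '[[-1,[0,0.4,0],0],[-1,[0,0.7,0],0],[-1,[0,0.7,0],0],[-1,[0,0.7,0],0]]'
python3 - <<'E'
from h import *
S=capture('side');T=capture('top')
pt=camera_params('top')
for c,bt in(('g',(255,250,285,285)),('r',(280,260,308,292))):b,n=blob(T,c,bt);print(b,n,plane(pt,b,.135))
big=np.hstack([cv2.resize(S[110:320,220:345],None,fx=2.8,fy=2.8,interpolation=2)[:560,:340],cv2.resize(T[165:325,105:380],None,fx=1.6,fy=1.6,interpolation=2)[:, :440].copy().repeat(1,0) if 0 else cv2.copyMakeBorder(cv2.resize(T[165:325,105:380],None,fx=1.6,fy=1.6,interpolation=2),0,332,0,0,0)[:588]])if 0 else cv2.resize(T[155:325,105:380],None,fx=2.8,fy=2.8,interpolation=2)
cv2.imwrite('pics/crop4.png',big[:,:,::-1])
E
```

```text
t: 10.85
tcp_pos: [0.4646, 0.1323, 0.1309]
tcp_rot: [[-0.96, 0.28, -0.0], [0.28, 0.96, 0.001], [0.0, 0.001, -1.0]]
force: [-4.0, -1.0, 13.7]
grip_width: -0.004
grasp_force: 6.6
t: 11.6
tcp_pos: [0.4931, 0.2348, 0.225]
tcp_rot: [[-0.962, 0.273, 0.002], [0.273, 0.962, 0.003], [-0.001, 0.004, -1.0]]
force: [-1.1, 0.3, 1.2]
grip_width: 0.002
grasp_force: 0.0
t: 11.93
tcp_pos: [0.5118, 0.2966, 0.224]
tcp_rot: [[-0.961, 0.277, -0.001], [0.277, 0.961, -0.001], [0.0, -0.001, -1.0]]
force: [-0.3, -0.7, -0.4]
grip_width: -0.0
grasp_force: 0.0
[268.61783439 266.77707006] 157 [0.46351723 0.13123844 0.135     ]
[292.84431138 275.52694611] 167 [0.45239662 0.08456141 0.135     ]
```

View pics/crop4.png

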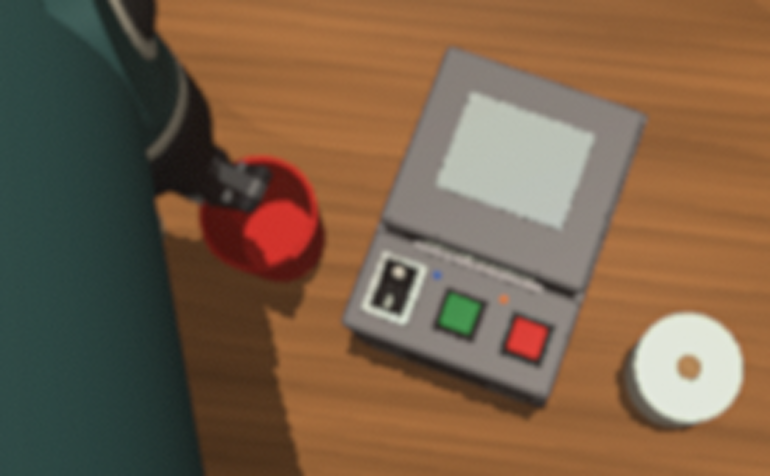

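The cover is shut, the rocker is on, the keys are up and the printer is unmoved. The gripper is clear, well above the beaker.

```bash
python3 -c "
from bench import arm
print(arm.sign_off())"
```

```text
the job is handed in; nothing more can be done
None
```

I pushed the cover shut, tipped the rocker on and held the feed key on its stop for a second before releasing it, then handed the job in at about 12 s; the last top view showed the printer, beaker and roll unmoved and the keys up, the arm hid the glass, and no verdict was returned.

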